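Knock a sunk vial up out of its nest pocket

TASK

One of the three vials in the raised metal nest has been pushed right down into its pocket, where no finger can get at it. Take the C-shaped knockout tool by its handle, bring its lower arm under the nest, feel the rod gently into the hole below that pocket and push the vial up until it stands as high as its two neighbours. Then take the tool out again and stand it upright on the worktop, clear of the nest, without disturbing the other vials.

Things in the scene. Friction and masses are not known exactly. Their poses are not given: they have to be found in the camera images.
- nest: Aluminium vial nest fixed to the worktop: a block 50 (x) x 150 (y) mm on two end cheeks 10 mm thick with foot flanges out to y = +/-110 mm. Origin on the worktop under the block's centre, z up; front is its -x, towards the robot. Block underside 75 mm and top 135 mm above the worktop; under it 150 mm is clear between the cheeks, open at the front.
- middle_pocket (a point): Centre of the middle pocket's floor, 83 mm above the worktop. Three pockets 25 mm wide, 52 mm deep, at y = +45, 0, -45 mm of the nest. Each floor is 8 mm thick with a knockout hole 11 mm wide through its centre, open below. Two leaf springs in each pocket grip the vial and hold it at any height; it takes about 6 to 12 N to push it up.
- sunk_vial: The sunk vial: vial 22 mm across and 52 mm tall with a ribbed white screw cap; origin at the centre of its underside, z up. It stands on the floor of one of the three pockets (which one varies), underside 83 mm above the worktop, its cap level with the block's top.
- vial_a: A neighbour standing at the right height in another pocket: vial 22 mm across and 52 mm tall with a ribbed white screw cap; origin at the centre of its underside, z up. Its underside is 105 mm above the worktop, 22 mm over the pocket floor, so that its cap stands free; the clips hold it fast.
- vial_b: The other neighbour, same as vial_a, in the third pocket. vial 22 mm across and 52 mm tall with a ribbed white screw cap; origin at the centre of its underside, z up. 
- knockout_tool: C-shaped steel tool, 227 mm tall, about 0.3 kg, standing on its foot. Origin on its underside, below the handle; z up, x from spine to free ends. Spine 12 x 18 mm at x = -52 mm, on a cross foot 26 (x) x 70 (y) mm; lower arm 22 mm wide, 10 mm thick, to x = +13 mm; upper arm 18 mm wide, z = 160 to 172 mm, to x = +14 mm.
- tool_handle (a point): Centre of the tool's handle, 199.5 mm above its origin: a black upright block 34 (along tool x) x 20 (along y) x 55 mm on the upper arm.
- rod_root (a point): Where the knockout rod stands on the lower arm, 10 mm above the tool's origin. The rod is 8 mm thick and points up, tip 54 mm above the tool's origin. It is kinked near its root: its straight upright part stands 4.5 mm to one side of this point, on a side that differs each time and is not reported. It does not turn in use.

How it is judged:
By the outcome, as a careful person would: the job done as asked, in the order asked, and still so for the second after the job is handed in, with the robot touching nothing.
It also fails if it takes over 64 s, if anything falls off the work surface, if the arm or the gripper's body presses on something with over 40 N, if the wrist force passes 120 N, or if a joint passes its speed limit or range.

ROBOT

A 7-joint arm with a two-finger parallel gripper is mounted at the origin on a cart in front of the work surface, level with it; the furniture and walls round the work are solid. World frame = base frame: x ahead of the robot, y to its left, z up, the work surface at z = 0. Lengths are in m, angles in degrees, forces in N, time in s.
With the tool pointing down it reaches from about 0.425 to 0.875 m from the base axis. Payload 4.7 kg.
Tool frame: the origin (TCP) lies on the front face of the gripper's body, between the roots of the fingers; the fingertips stand 70 mm ahead of it and the grasp point (between the pads) lies 51 mm ahead of it; z points along the fingers, y is the direction in which the jaws open and shut (so a half turn about z gives the same grasp; the last joint's range is limited). The gripper opens to 87 mm and grips with 3 to 60 N. Pads are 19 mm wide; open, the fingers measure 117 mm over their backs; the gripper's body (75 mm by 190 mm) begins 51 mm behind the grasp point.
Start: joints at [-70.01, 18.392, -4.016, 83.108, 1.295, 78.541, -3.26], TCP at [0.214, 0.614, 0.292] pointing down, gripper open.
Joint ranges: [-163.93, 163.93], [-17.29, 119.83], [-79.2, 71.16], [3.27, 140.29], [-89.18, 269.18], [5.43, 117.66], [-154.24, 154.24]. Speed limits (degrees/s): [147.25, 147.25, 180, 180, 180, 180, 180].

INTERFACE

Orientations are given as [roll, pitch, yaw] about the fixed x, y, z axes, in that order (R = Rz(yaw) Ry(pitch) Rx(roll)).
In Python, from cell import env gives the robot as it stands.
- The arm moves only by the tool drive_tool, never from a script. Its argument "commands" is a list of rows, each a list of 7 numbers: the shift along the tool's x, y, z in cm, then the turn, a rotation vector about the tool's x, y, z in degrees, then the opening, from 0 (shut) to 1 (fully open). In form: [[tx, ty, tz, rx, ry, rz, hand], ...]. A call has 1 to 20 rows; each row shifts and turns the commanded pose from where the row before left it, along the tool's axes as they then stand; what a row does not reach is not made up. A row lasts 1/12 s, in which the tool goes at most 41.7 mm and 7.16 degrees, less where a joint would pass 70% of its speed; a pose out of reach is approached as far as the arm can. A call is refused whole if a number of a shift passes 4.17 or a number of a turn 7.16, either way. A call with a gripper value outside its range is refused whole. The fingers move at their own pace and stop on an object; "force" is the grip in N (left out, the last holds). Time passes only in rows, so rows that do not move let the fingers close. It gives the time, the measured TCP pose, the force and the opening at its end, in the units of the state.
- env.get_obs(): the state, without advancing time (a new reading comes with each control period).
- env.read_camera(name): name is "scene" or "side" or "wrist"; returns a dict with "img" (384x512x3 uint8, blue, green, red), "mtx" (3x3 intrinsics, pixels), "k1" (the pictures are not rectified: a ray, as slopes to the right and down, at radius r is drawn at 1 + k1 r^2 times it, then the intrinsics apply), "pose" (4x4, takes a point from camera to world coordinates). Camera axes: x right, y down, z forward; pixel columns grow to the right and rows downward; lengths in m; the calibration is good to about 2 mm. A picture is of the moment at which its call begins. There is no depth.
- env.sign_off(): hands the job in, once; it reports no verdict.
The state is a dict: "time_s": time; "qpos": joint angles; "joint_velocities": joint speeds; "effort": joint torques, N m; "tool_pos": TCP position; "tool_rot": TCP orientation; "force": force on the tool from outside, world axes, zero at the start; "wrist_torque": the same for the moment, N m; "grip_width": finger opening in m.
Only numpy, scipy, OpenCV 4.12 (cv2) and the standard library are available. Lean on these libraries where they do the work, as an engineer would, in place of code of your own. Each camera call takes 0.05 s, during which the arm holds its last target.

## Working session

There is one attempt and no reset: what is moved stays moved. The work goes in short steps, Python scripts to look and compute and a tool call to move; the robot and the scene stay as the last step left them, time stands still between calls to the robot, and variables do not carry over. Pictures are saved under pics/ and viewed, and the job is handed in when it is done.

Besides the shell and the picture viewer there is one more tool, called after "Request:" as name(argument=value, ...) on one line, values as JSON. drive_tool: Moves the arm, as the interface text tells. Its arguments: {"type":"object","properties":{"commands":{"type":"array"},"force":{"type":"number"}},"required":["commands"]}

```bash
mkdir -p pics; ls; python3 - <<'E'
from cell import env
import cv2
o=env.get_obs()
for k,v in o.items(): print(k,v)
for n in ["scene","side","wrist"]:
    c=env.read_camera(n); cv2.imwrite(f"pics/{n}0.png",c["img"]); print(n,c["mtx"].tolist(),c["k1"],c["pose"].round(4).tolist())
E
```

```text
pics
time_s 0.0
qpos [-70.00971719  18.43831165  -4.01552833  83.17383379   1.29677471
  78.53935566  -3.26093205]
joint_velocities [ 0.0543327   0.00463737 -0.03146299 -0.02594617  0.0651765  -0.02991301
  0.01369463]
effort [-4.45822079e-04 -4.91301155e+01 -4.04478852e-01 -3.12523699e+01
 -6.41467050e-02  4.37637186e-02  1.58241860e-04]
tool_pos [0.21349102 0.61350904 0.29117922]
tool_rot [-1.79893837e+02  7.37513662e-03  1.60818869e+02]
force [-0.05809557 -0.55334225  0.17038187]
wrist_torque [ 0.00047227 -0.0174736   0.01037111]
grip_width 0.0869809065157294
scene [[420.42462651236383, 0.0, 257.73228336141744], [0.0, 420.42462651236383, 184.9048438816885], [0.0, 0.0, 1.0]] -0.05808703654488401 [[-0.7644, -0.3636, 0.5324, 0.0596], [-0.6445, 0.411, -0.6447, 0.4883], [0.0156, -0.836, -0.5485, 0.6099], [0.0, 0.0, 0.0, 1.0]]
side [[392.6140132957122, 0.0, 246.20058476350977], [0.0, 392.6140132957122, 196.44877583344626], [0.0, 0.0, 1.0]] -0.12838896676221015 [[0.9972, -0.0367, 0.0644, 0.4629], [-0.0739, -0.4281, 0.9007, -0.8381], [-0.0055, -0.903, -0.4296, 0.5114], [0.0, 0.0, 0.0, 1.0]]
wrist [[335.40856469248234, 0.0, 252.60504965289425], [0.0, 335.40856469248234, 193.44179300950861], [0.0, 0.0, 1.0]] -0.026565215514935524 [[0.3273, 0.9136, 0.2411, 0.1479], [0.9449, -0.3161, -0.0849, 0.6368], [-0.0013, 0.2556, -0.9668, 0.3832], [0.0, 0.0, 0.0, 1.0]]
```

View pics/scene0.png

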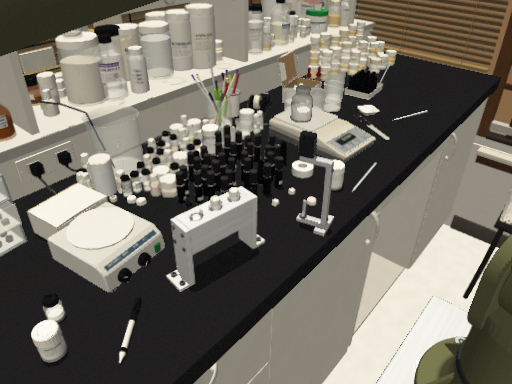

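View pics/side0.png

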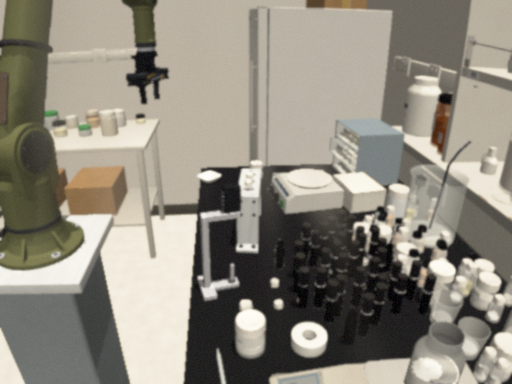

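View pics/wrist0.png

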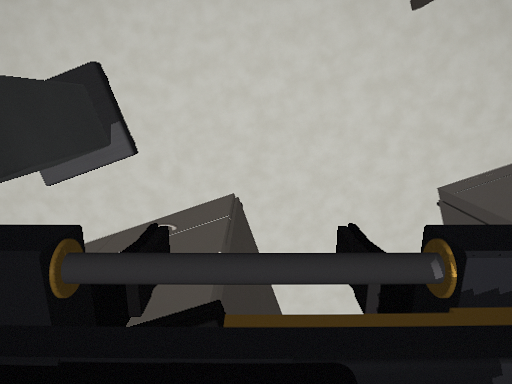

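The scene view shows the nest around (215,240) and the tool around (318,185). The side view shows the tool around (215,250) and the nest around (248,205). I'll enlarge both.

```bash
python3 - <<'E'
import cv2
a=cv2.imread("pics/scene0.png")[120:300,150:360]; cv2.imwrite("pics/s1.png",cv2.resize(a,None,fx=3.3,fy=3.3,interpolation=cv2.INTER_CUBIC))
a=cv2.imread("pics/side0.png")[155:305,185:285]; cv2.imwrite("pics/d1.png",cv2.resize(a,None,fx=4,fy=4,interpolation=cv2.INTER_CUBIC))
E
```

```text
(no output)
```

View pics/s1.png

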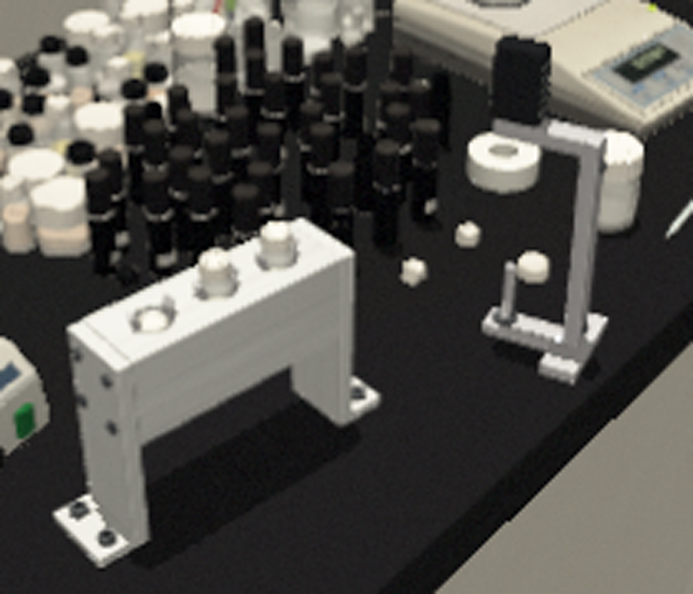

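View pics/d1.png

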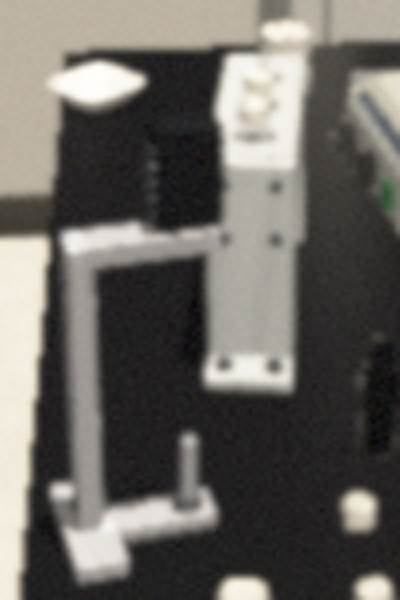

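```bash
cat > h.py <<'E'
import numpy as np, cv2
def ray(c,uv):
    uv=np.array(uv,float).reshape(-1,1,2)
    n=cv2.undistortPoints(uv,c["mtx"],np.array([c["k1"],0,0,0,0.]))[:,0]
    d=np.c_[n,np.ones(len(n))]@c["pose"][:3,:3].T
    return c["pose"][:3,3],d
def onz(c,uv,z):
    o,d=ray(c,uv); return o+d*((z-o[2])/d[:,2])[:,None]
def tri(c1,p1,c2,p2):
    o1,d1=ray(c1,p1);o2,d2=ray(c2,p2);d1=d1[0]/np.linalg.norm(d1[0]);d2=d2[0]/np.linalg.norm(d2[0])
    A=np.c_[d1,-d2];s=np.linalg.lstsq(A,o2-o1,rcond=None)[0]
    a=o1+s[0]*d1;b=o2+s[1]*d2
    return (a+b)/2,np.linalg.norm(a-b)
def proj(c,P):
    T=np.linalg.inv(c["pose"]);r,_=cv2.Rodrigues(T[:3,:3])
    return cv2.projectPoints(np.array(P,float).reshape(-1,1,3),r,T[:3,3],c["mtx"],np.array([c["k1"],0,0,0,0.]))[0][:,0]
def crop(img,x0,y0,x1,y1,f,name):
    cv2.imwrite("pics/"+name,cv2.resize(img[y0:y1,x0:x1],None,fx=f,fy=f,interpolation=cv2.INTER_CUBIC))
E
python3 - <<'E'
from cell import env
from h import *
s=env.read_camera("scene");d=env.read_camera("side")
S=lambda p:(np.array(p)+.5)/3.3-.5+[150,120]
D=lambda p:(np.array(p)+.5)/4-.5+[185,155]
np.set_printoptions(precision=4,suppress=True)
print("top S",onz(s,S([(70,327),(305,220),(353,255),(120,370)]),.135))
print("top D",onz(d,D([(222,55),(308,60),(296,168),(217,160)]),.135))
print("caps S",onz(s,S([(276,229),(215,256)]),.157),onz(s,S([(153,318)]),.135))
print("caps D",onz(d,D([(256,101),(258,76)]),.157))
print("footS",onz(s,S([(55,517),(100,562),(378,398)]),.006))
print("handle top/arm",)
# tool
print("spinebase",tri(s,S([(576,350)]),d,D([(88,522)])))
print("spine top",tri(s,S([(592,145)]),d,D([(84,245)])))
print("rod tip",tri(s,S([(510,266)]),d,D([(189,436)])))
print("rod base",tri(s,S([(507,318)]),d,D([(187,502)])))
print("rod tip z54",onz(s,S([(510,264)]),.054),onz(d,D([(189,434)]),.054))
print("handle topcentre",onz(s,S([(522,42)]),.227),onz(d,D([(182,125)]),.227))
print("foot S",onz(s,S([(483,322),(500,310),(540,362),(575,380),(608,320),(590,310)]),.01))
print("foot D",onz(d,D([(48,490),(72,485),(80,580),(131,565),(216,520),(210,487)]),.01))
E
```

```text
top S [[ 0.5669  0.1217  0.135 ]
 [ 0.5412 -0.0447  0.135 ]
 [ 0.4944 -0.0354  0.135 ]
 [ 0.5182  0.1283  0.135 ]]
top D [[ 0.5161  0.1236  0.135 ]
 [ 0.5714  0.1098  0.135 ]
 [ 0.5469 -0.0523  0.135 ]
 [ 0.5036 -0.0381  0.135 ]]
caps S [[ 0.5252 -0.0016  0.157 ]
 [ 0.5324  0.0415  0.157 ]] [[0.5385 0.0856 0.135 ]]
caps D [[ 0.5282 -0.0069  0.157 ]
 [ 0.5324  0.0311  0.157 ]]
footS [[ 0.5693  0.148   0.006 ]
 [ 0.5222  0.154   0.006 ]
 [ 0.4932 -0.0625  0.006 ]]
handle top/arm
spinebase (array([ 0.4246, -0.1931,  0.0053]), np.float64(0.004880321182642081))
spine top (array([ 0.432 , -0.1945,  0.1668]), np.float64(0.0031139683294040873))
rod tip (array([ 0.4794, -0.1879,  0.0531]), np.float64(0.0010616242461901316))
rod base (array([ 0.477 , -0.1859,  0.0102]), np.float64(0.0019772088723771938))
rod tip z54 [[ 0.4794 -0.1887  0.054 ]] [[ 0.4799 -0.187   0.054 ]]
handle topcentre [[ 0.4812 -0.1815  0.227 ]] [[ 0.4802 -0.1956  0.227 ]]
foot S [[ 0.4862 -0.1709  0.01  ]
 [ 0.4853 -0.1904  0.01  ]
 [ 0.4307 -0.1604  0.01  ]
 [ 0.4022 -0.16    0.01  ]
 [ 0.4203 -0.2317  0.01  ]
 [ 0.4364 -0.2332  0.01  ]]
foot D [[ 0.4059 -0.1694  0.01  ]
 [ 0.4183 -0.1659  0.01  ]
 [ 0.4239 -0.2422  0.01  ]
 [ 0.4486 -0.2328  0.01  ]
 [ 0.492  -0.2009  0.01  ]
 [ 0.4904 -0.1731  0.01  ]]
```

The nest centre is about (0.530, 0.0425) with yaw about -8.5°. The sunk vial is in the +y pocket, at about (0.537, 0.087). The tool origin is about (0.476, -0.187), yaw about 14°. I'll move above the tool now.

Request:
drive_tool(commands=[[-2.72,-1.82,-0.74,0,0,0,1],[-2.72,-1.82,-0.74,0,0,0,1],[-2.72,-1.82,-0.74,0,0,0,1],[-2.72,-1.82,-0.74,0,0,0,1],[-2.72,-1.82,-0.74,0,0,0,1],[-2.72,-1.82,-0.74,0,0,0,1],[-2.72,-1.82,-0.74,0,0,0,1],[-2.72,-1.82,-0.74,0,0,0,1],[-2.72,-1.82,-0.74,0,0,0,1],[-2.72,-1.82,-0.74,0,0,0,1],[-2.72,-1.82,-0.74,0,0,0,1],[-2.72,-1.82,-0.74,0,0,0,1]])

```text
time_s: 1.25
tool_pos: [0.4508, 0.2989, 0.3816]
tool_rot: [180.0, 0.0, 160.8]
force: [-0.6, 0.4, 0.6]
grip_width: 0.0871
```

Request:
drive_tool(commands=[[-1.42,-3.47,0,0,0,0,1],[-1.42,-3.47,0,0,0,0,1],[-1.42,-3.47,0,0,0,0,1],[-1.42,-3.47,0,0,0,0,1],[-1.42,-3.47,0,0,0,0,1],[-1.42,-3.47,0,0,0,0,1],[-1.42,-3.47,0,0,0,0,1],[-1.42,-3.47,0,0,0,0,1],[-1.42,-3.47,0,0,0,0,1],[-1.42,-3.47,0,0,0,0,1],[-1.42,-3.47,0,0,0,0,1],[-1.42,-3.47,0,0,0,0,1],[-1.42,-3.47,0,0,0,0,1]])

```text
time_s: 2.33
tool_pos: [0.4758, -0.1882, 0.3814]
tool_rot: [179.9, 0.1, 160.8]
force: [0.1, -0.3, 0.2]
grip_width: 0.0872
```

Request:
drive_tool(commands=[[0,0,0,0,0,7,1],[0,0,0,0,0,7,1],[0,0,0,0,0,7,1],[0,0,0,0,0,7,1],[0,0,0,0,0,7,1],[0,0,0,0,0,7,1],[0,0,0,0,0,7,1],[0,0,0,0,0,7,1],[0,0,0,0,0,7,1],[0,0,0,0,0,7,1],[0,0,0,0,0,7,1],[0,0,0,0,0,7,1],[0,0,0,0,0,7,1],[0,0,0,0,0,7,1],[0,0,0,0,0,7,1],[0,0,0,0,0,7,1],[0,0,0,0,0,7,1],[0,0,0,0,0,7,1],[0,0,0,0,0,7,1],[0,0,0,0,0,7,1]])

```text
time_s: 4.0
tool_pos: [0.4761, -0.1863, 0.381]
tool_rot: [-180.0, -0.0, 20.5]
force: [0.6, 1.1, -1.3]
grip_width: 0.0869
```

Request:
drive_tool(commands=[[0,0,0,0,0,6.5,1],[0,0,0,0,0,0,1]])

```text
time_s: 4.17
tool_pos: [0.4761, -0.1863, 0.381]
tool_rot: [-180.0, -0.0, 14.2]
force: [-0.5, -0.1, -0.4]
grip_width: 0.0869
```

```bash
python3 - <<'E'
from cell import env
from h import *
o=env.get_obs();print(o["qpos"].round(1))
c=env.read_camera("wrist");cv2.imwrite("pics/w1.png",c["img"])
np.savez("w1.npz",**c)
crop(c["img"],100,0,420,300,2.4,"w1z.png")
E
```

```text
[-20.6  -1.7  38.5  95.5   1.1  85.9 -58.1]
```

View pics/w1z.png

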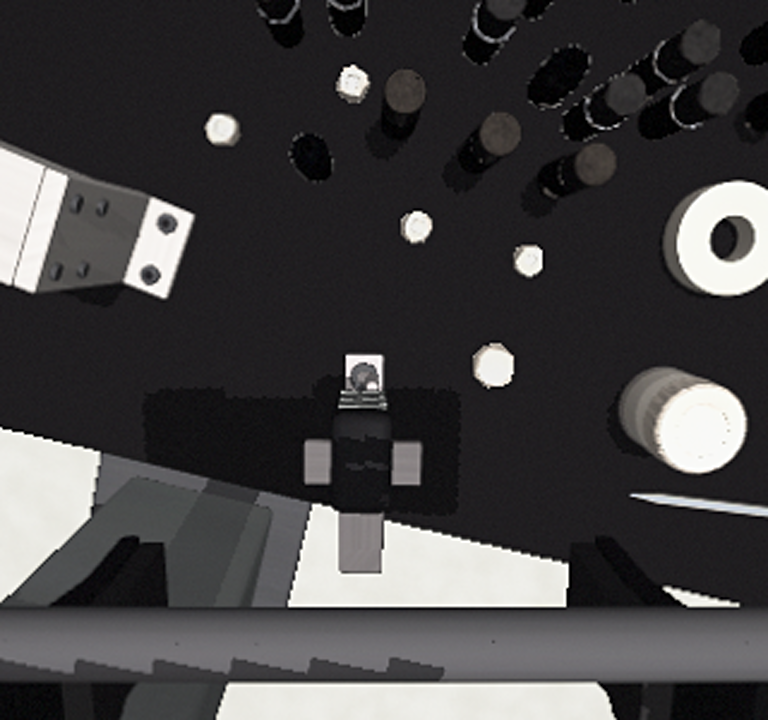

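```bash
python3 - <<'E'
from h import *
c=dict(np.load("w1.npz"));np.set_printoptions(precision=4,suppress=True)
W=lambda p:(np.array(p)+.5)/2.4-.5+[100,0]
crop(c["img"],225,140,290,245,7.5,"w1y.png")
print("armend z10",onz(c,W([(345,354),(384,354)]),.01))
print("rodtip",onz(c,W([(365,372)]),.054))
print("foot",onz(c,W([(303,485),(421,485),(303,440),(421,440)]),.01))
print("upper",onz(c,W([(340,572),(382,572),(339,515),(384,515)]),.172))
print("handle top",onz(c,W([(333,500),(392,500)]),.227))
E
```

```text
armend z10 [[ 0.486  -0.1705  0.01  ]
 [ 0.4915 -0.1922  0.01  ]]
rodtip [[ 0.485  -0.1827  0.054 ]]
foot [[ 0.4038 -0.1648  0.01  ]
 [ 0.4212 -0.2333  0.01  ]
 [ 0.4307 -0.1586  0.01  ]
 [ 0.4479 -0.2261  0.01  ]]
upper [[ 0.421  -0.1889  0.172 ]
 [ 0.4252 -0.2052  0.172 ]
 [ 0.4443 -0.1828  0.172 ]
 [ 0.4486 -0.2     0.172 ]]
handle top [[ 0.4669 -0.1772  0.227 ]
 [ 0.4715 -0.1955  0.227 ]]
```

View pics/w1y.png

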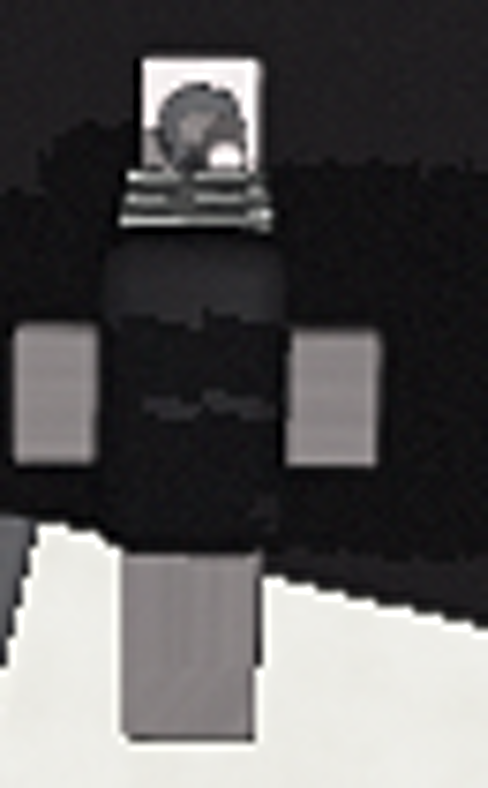

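Request:
drive_tool(commands=[[3.5,0,0,0,0,0,1],[3.5,0,0,0,0,0,1],[0,0,0,0,0,0,1],[0,0,0,0,0,0,1]])

```text
time_s: 4.55
tool_pos: [0.5455, -0.1673, 0.3794]
tool_rot: [180.0, 0.2, 14.7]
force: [-0.7, -0.3, -1.1]
grip_width: 0.0869
```

```bash
python3 - <<'E'
from cell import env
from h import *
c=env.read_camera("wrist");cv2.imwrite("pics/w2.png",c["img"])
np.savez("w2.npz",**c)
P=proj(c,[.4762,-.1838,.03])[0];print(P)
x,y=P.astype(int);crop(c["img"],x-40,y-40,x+40,y+40,7.5,"w2z.png");print(x-40,y-40)
E
```

```text
[251.5001127  209.67618056]
211 169
```

View pics/w2z.png

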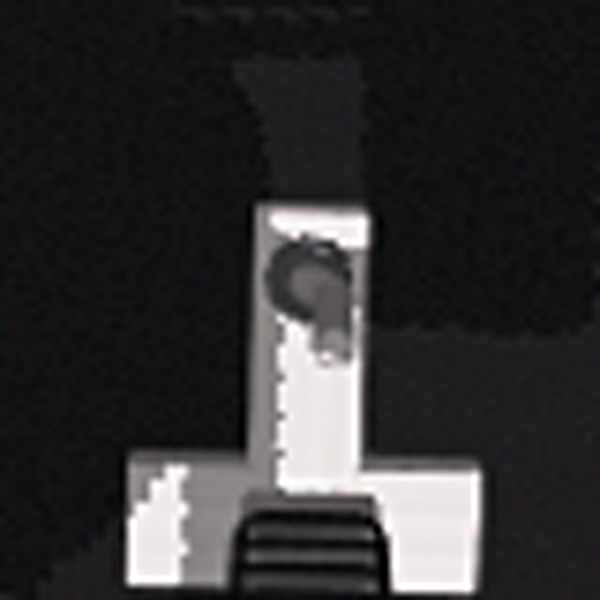

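View pics/w2.png

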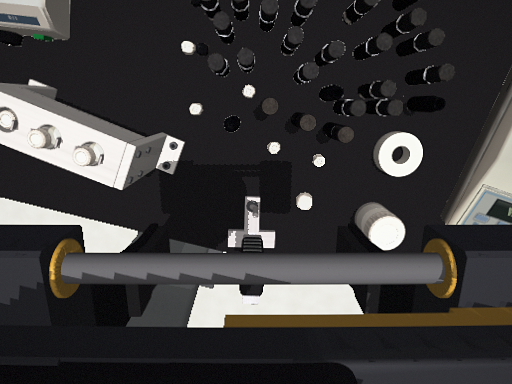

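```bash
python3 - <<'E'
from h import *
np.set_printoptions(precision=4,suppress=True)
c=dict(np.load("w2.npz"))
W=lambda p:(np.array(p)+.5)/7.5-.5+[211,169]
t=np.radians(14.3);R=np.array([[np.cos(t),np.sin(t)],[-np.sin(t),np.cos(t)]])
e=onz(c,W([(254,205),(371,207)]),.01)[:,:2]; f=onz(c,W([(128,455),(481,462),(481,592),(128,585)]),.01)[:,:2]
tip=onz(c,W([(332,353)]),.054)[:,:2]; col=onz(c,W([(310,280)]),.012)[:,:2]
print(e,f,tip,col)
o=e.mean(0)-R[0]*.013; print("origin",o, "foot o",f.mean(0)+.052*R[0])
for n,p in dict(e=e,f=f,tip=tip,col=col).items(): print(n,((p-o)@R.T*1000).round(1))
# nest from wrist full image
print(np.degrees(np.arctan2(*( (e[0]-e[1])*[-1,1]))))
E
```

```text
[[ 0.4874 -0.1704]
 [ 0.4926 -0.192 ]] [[ 0.432  -0.1592]
 [ 0.4481 -0.2263]
 [ 0.4216 -0.2337]
 [ 0.4053 -0.1656]] [[ 0.4768 -0.1882]] [[ 0.4762 -0.1843]]
origin [ 0.4774 -0.1844] foot o [ 0.4771 -0.1834]
e [[ 13.1  11.1]
 [ 12.9 -11.1]]
f [[-37.8  35.7]
 [-38.7 -33.3]
 [-66.2 -34. ]
 [-65.3  36. ]]
tip [[-1.5 -3.6]]
col [[-1.1  0.4]]
13.712422275355157
```

The rod tip is offset about 4 mm to the tool's -y side of the root, which agrees across the views. The tool origin is about (0.477, -0.184), yaw 14.1°. Next I move back over the handle and descend.

Request:
drive_tool(commands=[[-3.5,0,0,0,0,0,1],[-3.5,0,0,0,0,0,1],[0,-0.1,2.2,0,0,0,1],[0,0,2.2,0,0,0,1],[0,0,2.0,0,0,0,1],[0,0,1.6,0,0,0,1],[0,0,0,0,0,0,1],[0,0,0,0,0,0,1],[0,0,0,0,0,0,1]])

```text
time_s: 5.35
tool_pos: [0.476, -0.1859, 0.3025]
tool_rot: [180.0, -0.1, 14.3]
force: [-0.7, 0.2, -0.3]
grip_width: 0.087
```

```bash
python3 - <<'E'
from cell import env
from h import *
c=env.read_camera("wrist");cv2.imwrite("pics/w3.png",c["img"])
E
```

```text
(no output)
```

View pics/w3.png

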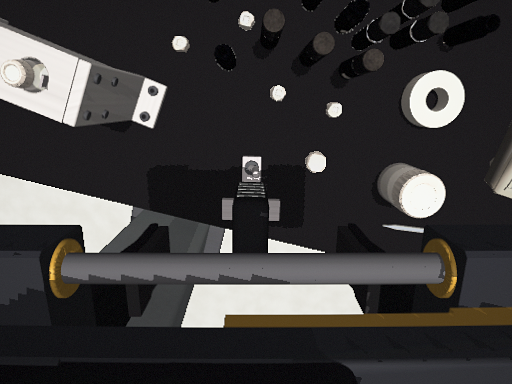

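The handle at (250,225) sits centred between the fingers. I descend and grip.

Request:
drive_tool(commands=[[0.1,-0.15,1.5,0,0,0,1],[0,0,1.5,0,0,0,1],[0,0,1.3,0,0,0,1],[0,0,1.0,0,0,0,1],[0,0,0,0,0,0,1],[0,0,0,0,0,0,0.7],[0,0,0,0,0,0,0.5],[0,0,0,0,0,0,0.35],[0,0,0,0,0,0,0.25],[0,0,0,0,0,0,0.2],[0,0,0,0,0,0,0.1],[0,0,0,0,0,0,0.1],[0,0,0,0,0,0,0.1]], force=15)

```text
time_s: 6.48
tool_pos: [0.4766, -0.1836, 0.2481]
tool_rot: [-180.0, -0.0, 14.3]
force: [-0.3, -0.3, -0.0]
grip_width: 0.0417
```

Request:
drive_tool(commands=[[0,0,0,0,0,0,0],[0,0,0,0,0,0,0],[0,0,0,0,0,0,0],[0,0,0,0,0,0,0],[0,0,0,0,0,0,0]], force=60)

```text
time_s: 6.9
tool_pos: [0.4766, -0.1837, 0.248]
tool_rot: [180.0, -0.0, 14.3]
force: [0.3, 0.6, -0.4]
grip_width: 0.0198
```

Request:
drive_tool(commands=[[0,0,-0.5,0,0,0,0],[0,0,-1.0,0,0,0,0],[0,0,-1.2,0,0,0,0],[0,0,-0.8,0,0,0,0],[-1.5,-0.4,0,0,0,0,0],[-1.4,-0.35,0,0,0,0,0],[0,0,0,0,0,0,0],[0,0,0,0,0,0,0]])

```text
time_s: 7.57
tool_pos: [0.4468, -0.1837, 0.284]
tool_rot: [-180.0, -0.1, 14.3]
force: [0.2, -0.0, -2.3]
grip_width: 0.0195
```

```bash
python3 - <<'E'
from cell import env
from h import *
c=env.read_camera("side");cv2.imwrite("pics/d2.png",c["img"]);crop(c["img"],160,120,300,300,3.3,"d2z.png")
print(env.get_obs()["force"],env.get_obs()["wrist_torque"])
E
```

```text
[ 0.04344913 -0.2731745  -3.12428227] [-0.02745034  0.00653256  0.04993471]
```

View pics/d2z.png

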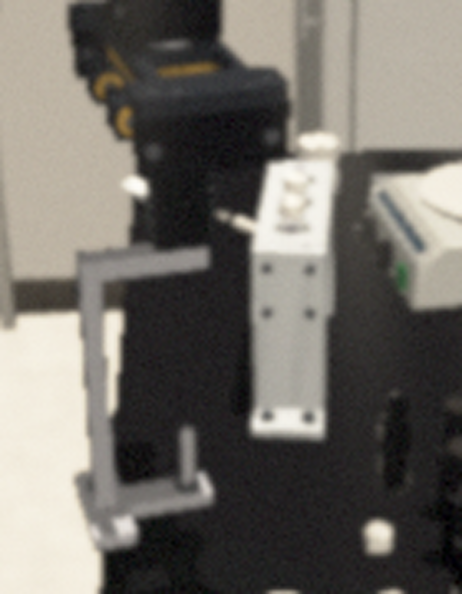

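Request:
drive_tool(commands=[[0,0,0,0,0,5.7,0],[0,0,0,0,0,5.7,0],[0,0,0,0,0,5.7,0],[0,0,0,0,0,5.6,0],[-0.2,-1.2,0,0,0,0,0],[-0.33,-2.4,0,0,0,0,0],[-0.33,-2.4,0,0,0,0,0],[-0.33,-2.4,0,0,0,0,0],[-0.33,-2.4,0,0,0,0,0],[-0.33,-2.4,0,0,0,0,0],[-0.33,-2.4,0,0,0,0,0],[-0.33,-2.4,0,0,0,0,0],[-0.33,-2.4,0,0,0,0,0],[-0.33,-2.4,0,0,0,0,0],[-0.33,-2.4,0,0,0,0,0],[-0.33,-2.4,0,0,0,0,0],[-0.2,-1.2,0,0,0,0,0],[0,0,0.8,0,0,0,0],[0,0,0.8,0,0,0,0],[0,0,0.8,0,0,0,0]])

```text
time_s: 9.28
tool_pos: [0.4489, 0.1057, 0.258]
tool_rot: [179.9, 0.0, -8.5]
force: [0.8, -1.3, -3.6]
grip_width: 0.0196
```

Request:
drive_tool(commands=[[0,0,0,0,0,0,0],[0,0,0,0,0,0,0]])

```text
time_s: 9.45
tool_pos: [0.4485, 0.1058, 0.2582]
tool_rot: [179.9, 0.1, -8.5]
force: [0.3, 0.5, -1.9]
grip_width: 0.0195
```

```bash
python3 - <<'E'
from cell import env
from h import *
for n in ["scene","wrist"]:
    c=env.read_camera(n);np.savez(f"{n}4.npz",**c);cv2.imwrite(f"pics/{n}4.png",c["img"])
    if n=="scene": crop(c["img"],130,120,310,310,3.1,"s4z.png")
E
```

```text
(no output)
```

View pics/s4z.png

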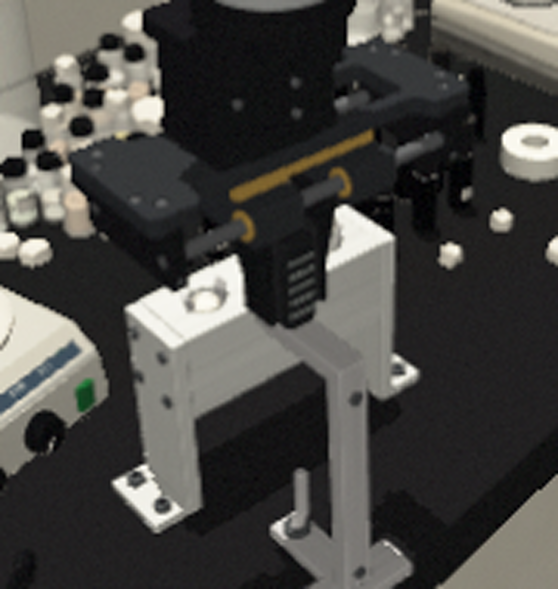

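View pics/wrist4.png

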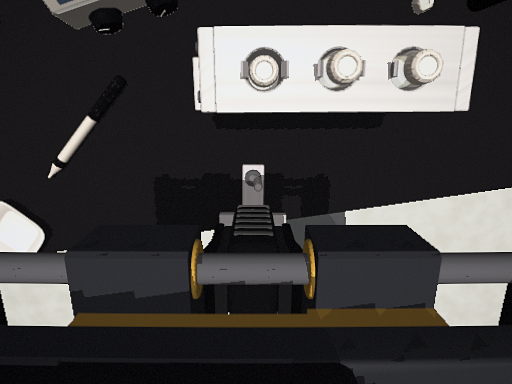

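The wrist view shows all three pockets, with the sunk cap at (265,70), and the rod at (258,185), both in one image. I'll measure from it.

```bash
python3 - <<'E'
from h import *
c=dict(np.load("wrist4.npz"))
crop(c["img"],185,15,345,125,5,"w4a.png");crop(c["img"],230,155,290,215,8,"w4b.png")
E
```

```text
(no output)
```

View pics/w4a.png

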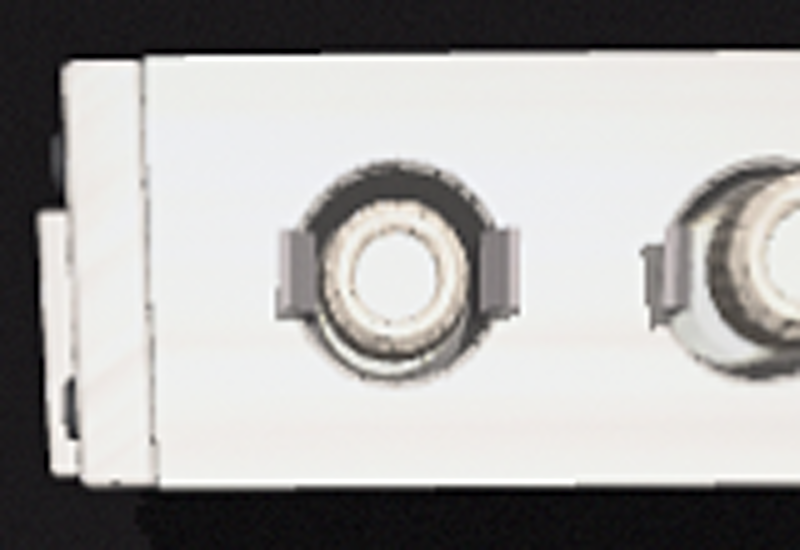

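View pics/w4b.png

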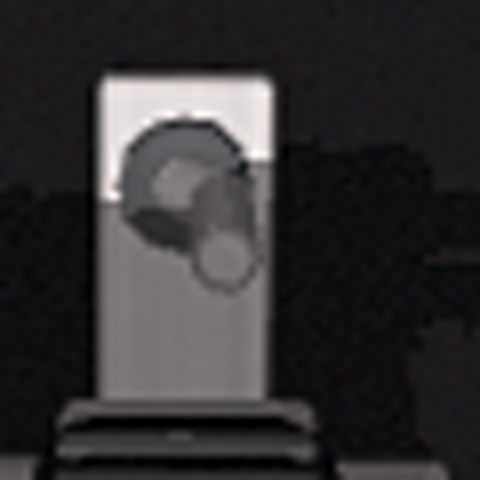

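```bash
python3 - <<'E'
from h import *
np.set_printoptions(precision=4,suppress=True)
c=dict(np.load("wrist4.npz"))
A=lambda p:(np.array(p)+.5)/5-.5+[185,15]
B=lambda p:(np.array(p)+.5)/8-.5+[230,155]
g=c["img"].min(2)
m=(g>140).astype(np.uint8);m[125:]=0
n,l,st,_=cv2.connectedComponentsWithStats(m)
k=1+np.argmax(st[1:,4]);ys,xs=np.where(l==k)
fr=[];ba=[]
for x in range(225,450,3):
    y=ys[xs==x]; fr.append((x,y.max()+.5));ba.append((x,y.min()-.5))
F=onz(c,fr,.135)[:,:2];K=onz(c,ba,.135)[:,:2]
for E in (F,K):
    vx,vy,x0,y0=cv2.fitLine(E.astype(np.float32),cv2.DIST_HUBER,0,.001,.001).ravel()
    if vy<0:vx,vy=-vx,-vy
    print("yaw",np.degrees(np.arctan2(-vx,vy)),"pt",x0,y0)
    nrm=np.array([vy,-vx]);print("offset along n",nrm@[x0,y0])
p=onz(c,A([(397,269)]),.135)[0,:2]; cap=onz(c,A([(396,277)]),.135)[0,:2]
t=onz(c,B([(226,258)]),.064)[0,:2]
e=onz(c,B([(100,75),(273,78)]),.020)[:,:2]; col=onz(c,B([(184,182)]),.022)[0,:2]
print("pocket",p,"cap",cap,"tip",t,"armend",e,"col",col)
th=np.radians(-8.5);R=np.array([[np.cos(th),np.sin(th)],[-np.sin(th),np.cos(th)]])
print("pocket-tip in nest/tool x,y(mm)",R@(p-t)*1e3,"cap",R@(cap-t)*1e3,"col->tip",R@(t-col)*1e3,"armend->tip",R@(t-e.mean(0))*1e3)
print(np.linalg.norm(e[0]-e[1]))
E
```

```text
yaw -8.147813 pt 0.5088845 0.06340665
offset along n 0.4947612
yaw -7.736893 pt 0.5571729 0.047155783
offset along n 0.54575247
pocket [0.5381 0.0862] cap [0.5372 0.0864] tip [0.448  0.1019] armend [[0.4629 0.1149]
 [0.4593 0.0936]] col [0.4483 0.1065]
pocket-tip in nest/tool x,y(mm) [91.352  -2.2217] cap [90.429  -2.1088] col->tip [ 0.4546 -4.6278] armend->tip [-12.5515  -4.3333]
0.021564909351594597
```

Offset to the sunk pocket is 91 mm forward and 2.2 mm toward -y. The nest yaw is -8°. I slide in below the block.

Request:
drive_tool(commands=[[1.0,0.06,0,0,0,0,0],[1.9,0.06,0,0,0,0,0],[2.0,0.05,0,0,0,0,0],[2.0,0.05,0,0,0,0,0],[1.5,0,0,0,0,0,0],[0.7,0,0,0,0,0,0],[0,0,0,0,0,0,0],[0,0,0,0,0,0,0]])

```text
time_s: 10.22
tool_pos: [0.5384, 0.0917, 0.2589]
tool_rot: [180.0, 0.0, -8.4]
force: [-0.2, -0.0, -3.3]
grip_width: 0.0196
```

```bash
python3 - <<'E'
from cell import env
from h import *
o=env.get_obs();print(o["tool_pos"],o["tool_rot"],o["force"])
c=env.read_camera("scene");np.savez("scene5.npz",**c);crop(c["img"],130,120,310,310,3.1,"s5z.png")
E
```

```text
[0.53837416 0.09167642 0.25891898] [ 1.79978181e+02  4.43215690e-02 -8.40238269e+00] [-0.24670852 -0.02251381 -3.33253253]
```

View pics/s5z.png

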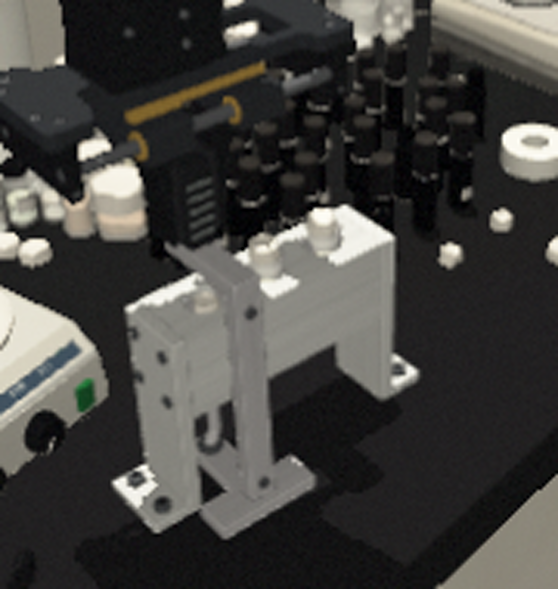

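Request:
drive_tool(commands=[[0,0,0,0,0,0,0],[0,0,0,0,0,0,0]])

```text
time_s: 10.43
tool_pos: [0.5378, 0.0921, 0.2592]
tool_rot: [-180.0, 0.0, -8.3]
force: [1.3, 0.1, -1.9]
grip_width: 0.0198
```

Request:
drive_tool(commands=[[0,0,0,0,0,0,0]])

```text
time_s: 10.52
tool_pos: [0.538, 0.0921, 0.2593]
tool_rot: [-180.0, -0.0, -8.3]
force: [-0.3, -0.6, -2.2]
grip_width: 0.0194
```

Request:
drive_tool(commands=[[0.04,0.2,0,0,0,0,0],[0,0,-0.3,0,0,0,0],[0,0,-0.3,0,0,0,0],[0,0,-0.1,0,0,0,0],[0,0,0,0,0,0,0],[0,0,0,0,0,0,0]])

```text
time_s: 11.02
tool_pos: [0.5386, 0.0898, 0.2663]
tool_rot: [-180.0, -0.0, -8.4]
force: [-0.5, -0.6, -2.9]
grip_width: 0.0198
```

Request:
drive_tool(commands=[[0,0,-0.1,0,0,0,0],[0,0,-0.1,0,0,0,0],[0,0,0,0,0,0,0]])

```text
time_s: 11.27
tool_pos: [0.5387, 0.0898, 0.2682]
tool_rot: [-180.0, -0.0, -8.4]
force: [0.1, 1.0, -3.1]
grip_width: 0.0197
```

Request:
drive_tool(commands=[[0,0,-0.1,0,0,0,0],[0,0,-0.1,0,0,0,0],[0,0,0,0,0,0,0]])

```text
time_s: 11.52
tool_pos: [0.5387, 0.0898, 0.2703]
tool_rot: [-180.0, -0.0, -8.4]
force: [0.3, -0.7, -3.2]
grip_width: 0.0196
```

Request:
drive_tool(commands=[[0,0,-0.1,0,0,0,0],[0,0,0,0,0,0,0]])

```text
time_s: 11.68
tool_pos: [0.5387, 0.0898, 0.2712]
tool_rot: [-180.0, -0.0, -8.4]
force: [0.5, -0.6, -1.8]
grip_width: 0.0197
```

No contact with the tip nominally at 77 mm, so it looks to be in the hole. I continue gently.

Request:
drive_tool(commands=[[0,0,-0.1,0,0,0,0],[0,0,-0.1,0,0,0,0],[0,0,0,0,0,0,0]])

```text
time_s: 11.93
tool_pos: [0.5387, 0.0898, 0.2733]
tool_rot: [-180.0, -0.0, -8.4]
force: [0.0, -0.7, -2.9]
grip_width: 0.0196
```

Request:
drive_tool(commands=[[0,0,-0.1,0,0,0,0],[0,0,-0.1,0,0,0,0],[0,0,0,0,0,0,0]])

```text
time_s: 12.18
tool_pos: [0.5387, 0.0898, 0.2754]
tool_rot: [-180.0, -0.0, -8.4]
force: [1.4, -0.4, -2.2]
grip_width: 0.0198
```

Request:
drive_tool(commands=[[0,0,-0.1,0,0,0,0],[0,0,-0.1,0,0,0,0],[0,0,0,0,0,0,0]])

```text
time_s: 12.43
tool_pos: [0.5387, 0.0898, 0.2773]
tool_rot: [-180.0, -0.0, -8.4]
force: [0.0, 0.0, -3.3]
grip_width: 0.0194
```

Request:
drive_tool(commands=[[0,0,-0.1,0,0,0,0],[0,0,-0.1,0,0,0,0],[0,0,0,0,0,0,0]])

```text
time_s: 12.68
tool_pos: [0.5386, 0.0898, 0.2791]
tool_rot: [-180.0, -0.0, -8.4]
force: [1.0, -0.7, -4.1]
grip_width: 0.02
```

Request:
drive_tool(commands=[[0,0,-0.1,0,0,0,0],[0,0,-0.1,0,0,0,0],[0,0,0,0,0,0,0]])

```text
time_s: 12.93
tool_pos: [0.5383, 0.0898, 0.2807]
tool_rot: [180.0, 0.0, -8.4]
force: [0.0, 0.5, -6.5]
grip_width: 0.0201
```

Contact with the vial came at about z 0.2785. The hole floor is passed and side forces are low. I push on.

Request:
drive_tool(commands=[[0,0,-0.1,0,0,0,0],[0,0,-0.1,0,0,0,0],[0,0,-0.1,0,0,0,0],[0,0,-0.1,0,0,0,0],[0,0,0,0,0,0,0]])

```text
time_s: 13.35
tool_pos: [0.5385, 0.0897, 0.285]
tool_rot: [180.0, 0.0, -8.4]
force: [1.2, -0.2, -8.5]
grip_width: 0.0198
```

Request:
drive_tool(commands=[[0,0,-0.1,0,0,0,0],[0,0,-0.1,0,0,0,0],[0,0,-0.1,0,0,0,0],[0,0,-0.1,0,0,0,0],[0,0,0,0,0,0,0]])

```text
time_s: 13.77
tool_pos: [0.5386, 0.0898, 0.2893]
tool_rot: [-180.0, -0.0, -8.4]
force: [0.5, -0.1, -8.7]
grip_width: 0.0193
```

```bash
python3 - <<'E'
from cell import env
from h import *
c=env.read_camera("scene");crop(c["img"],130,120,310,310,3.1,"s6z.png")
c=env.read_camera("wrist");cv2.imwrite("pics/w6.png",c["img"])
E
```

View pics/s6z.png

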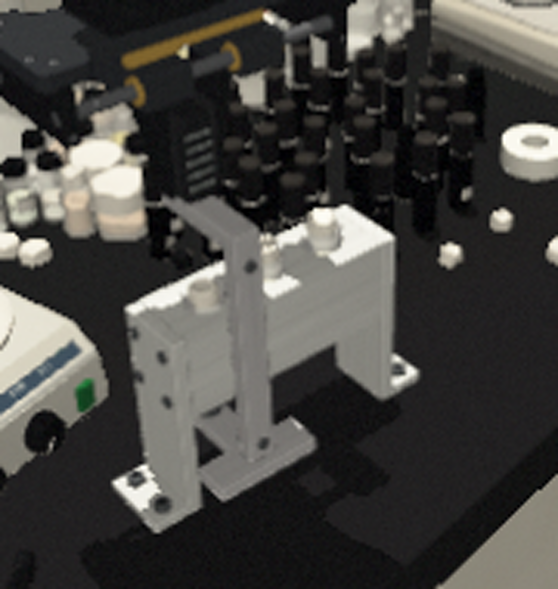

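View pics/w6.png

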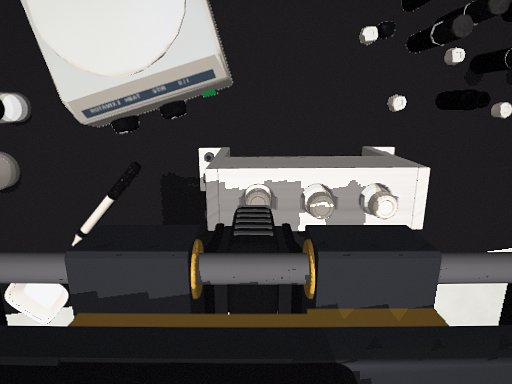

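The vial is rising under about 6 N, and its cap now stands out of the block. I go on to just below the target, then measure.

Request:
drive_tool(commands=[[0,0,-0.1,0,0,0,0],[0,0,-0.1,0,0,0,0],[0,0,-0.1,0,0,0,0],[0,0,-0.1,0,0,0,0],[0,0,-0.1,0,0,0,0],[0,0,-0.1,0,0,0,0],[0,0,-0.1,0,0,0,0],[0,0,-0.1,0,0,0,0],[0,0,-0.1,0,0,0,0],[0,0,0,0,0,0,0],[0,0,0,0,0,0,0]])

```text
time_s: 14.78
tool_pos: [0.5386, 0.0898, 0.2983]
tool_rot: [-180.0, -0.0, -8.4]
force: [-0.7, -1.5, -9.1]
grip_width: 0.0195
```

```bash
python3 - <<'E'
from cell import env
from h import *
c=env.read_camera("scene");np.savez("scene7.npz",**c);crop(c["img"],165,170,265,240,7,"s7z.png")
c=env.read_camera("wrist");np.savez("wrist7.npz",**c);crop(c["img"],190,130,440,250,3.2,"w7z.png")
c=env.read_camera("side");np.savez("side7.npz",**c);crop(c["img"],220,150,290,220,8,"d7z.png")
E
```

```text
(no output)
```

View pics/s7z.png

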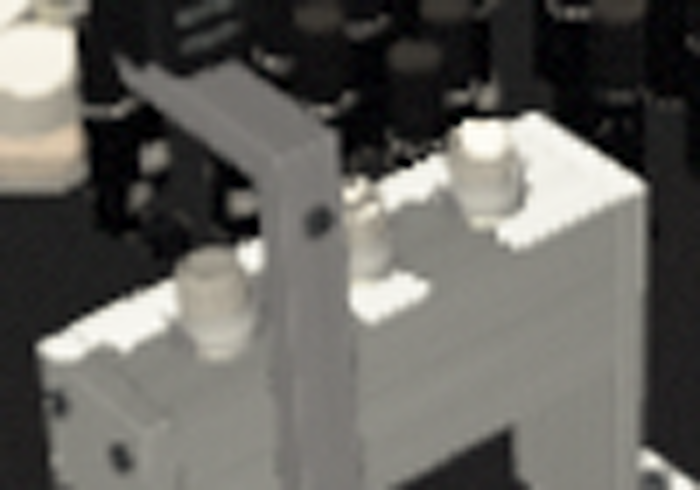

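View pics/w7z.png

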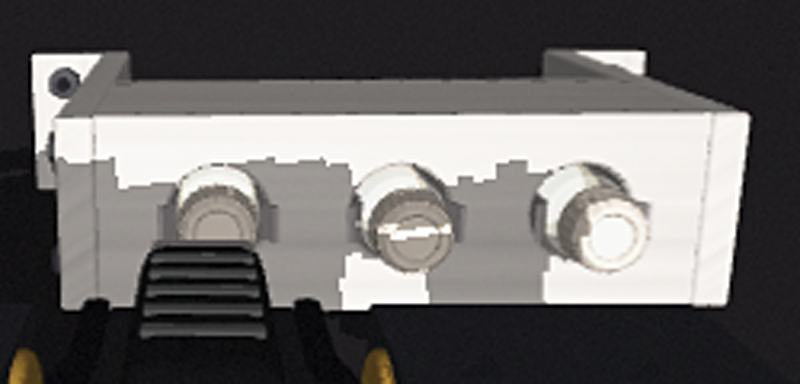

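View pics/d7z.png

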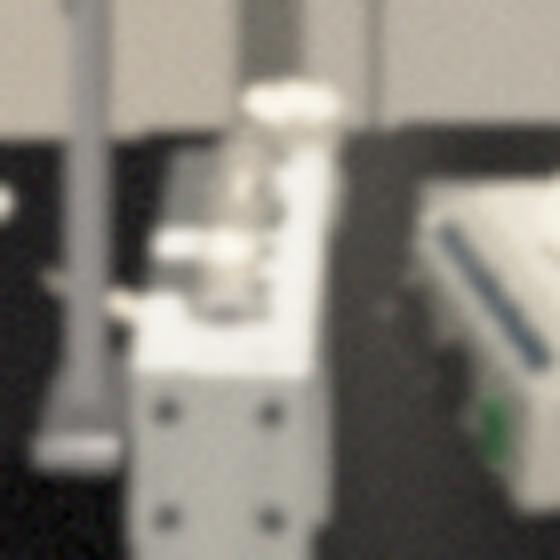

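```bash
python3 - <<'E'
from h import *
c=dict(np.load("wrist7.npz"));i=c["img"][175:220,235:400]
i=np.clip((i.astype(float)-60)*1.5,0,255).astype(np.uint8)
cv2.imwrite("pics/w7y.png",cv2.resize(i,None,fx=4.8,fy=8,interpolation=cv2.INTER_CUBIC))
c=dict(np.load("scene7.npz"));crop(c["img"],183,180,243,225,12,"s7y.png")
E
```

```text
(no output)
```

View pics/w7y.png

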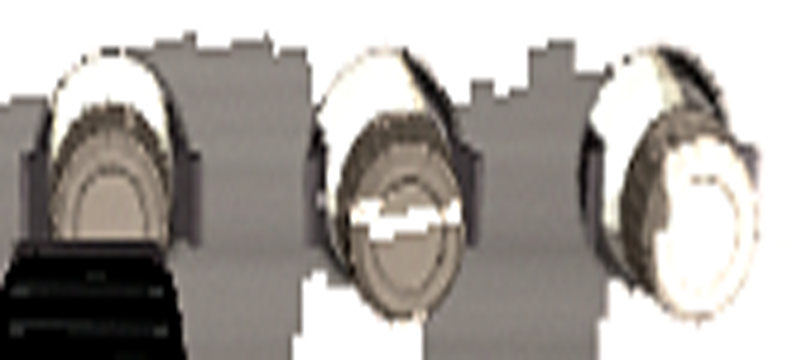

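View pics/s7y.png

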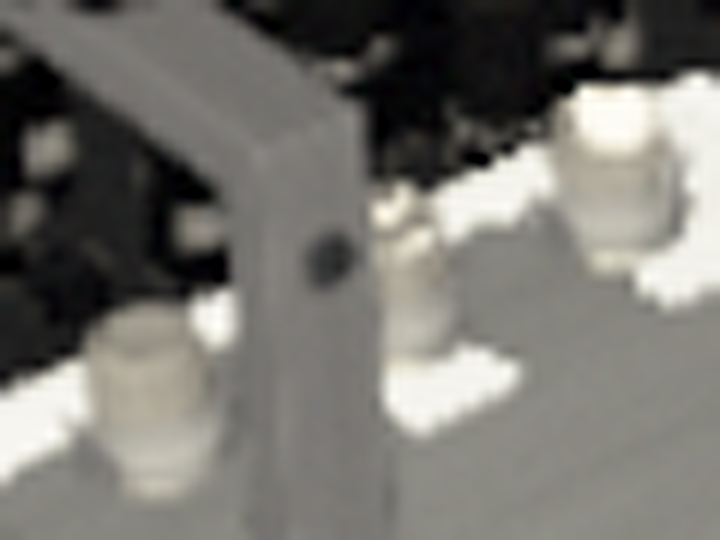

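```bash
python3 - <<'E'
from h import *
np.set_printoptions(precision=2,suppress=True)
th=np.radians(-8.0);ax=np.array([np.cos(th),np.sin(th)]);ay=np.array([-np.sin(th),np.cos(th)])
p=np.array([.538,.0862])
c=dict(np.load("wrist7.npz"));s=dict(np.load("scene7.npz"))
for n,C,f,o in (("w",c,(4.8,8),(235,175)),("s",s,(12,12),(183,180))):
  for k in range(3):
    q=p-ay*.045*k
    for z in (.153,.157):
      r=.005
      P=[[*q,z],[*(q+ax*r),z],[*(q+ax*.009),z-.001]]
      print(n,k,z,((proj(C,P)-o+.5)*f-.5).round(0).tolist())
E
```

```text
w 0 0.153 [[112.0, 226.0], [112.0, 174.0], [112.0, 129.0]]
w 0 0.157 [[113.0, 239.0], [112.0, 186.0], [112.0, 140.0]]
w 1 0.153 [[405.0, 224.0], [406.0, 172.0], [406.0, 127.0]]
w 1 0.157 [[410.0, 236.0], [411.0, 183.0], [411.0, 138.0]]
w 2 0.153 [[696.0, 221.0], [699.0, 169.0], [699.0, 124.0]]
w 2 0.157 [[706.0, 234.0], [709.0, 181.0], [709.0, 135.0]]
s 0 0.153 [[153.0, 346.0], [134.0, 331.0], [120.0, 325.0]]
s 0 0.157 [[151.0, 325.0], [133.0, 310.0], [118.0, 304.0]]
s 1 0.153 [[391.0, 235.0], [371.0, 221.0], [356.0, 215.0]]
s 1 0.157 [[390.0, 214.0], [370.0, 200.0], [355.0, 194.0]]
s 2 0.153 [[614.0, 131.0], [594.0, 118.0], [579.0, 112.0]]
s 2 0.157 [[613.0, 110.0], [594.0, 97.0], [578.0, 92.0]]
```

The vial is about 2–3 mm short of its neighbours. I raise it 1.5 mm and remeasure.

Request:
drive_tool(commands=[[0,0,-0.05,0,0,0,0],[0,0,-0.1,0,0,0,0],[0,0,0,0,0,0,0],[0,0,0,0,0,0,0]])

```text
time_s: 15.27
tool_pos: [0.5385, 0.0898, 0.2996]
tool_rot: [-180.0, 0.0, -8.4]
force: [-0.0, -1.3, -9.5]
grip_width: 0.0196
```

```bash
cat > v.py <<'E'
import sys
from cell import env
from h import *
k=sys.argv[1]
print(env.get_obs()["tool_pos"],env.get_obs()["force"])
c=env.read_camera("wrist");np.savez(f"wrist{k}.npz",**c);i=c["img"][180:222,235:400]
i=np.clip((i.astype(float)-60)*1.5,0,255).astype(np.uint8)
cv2.imwrite(f"pics/w{k}y.png",cv2.resize(i,None,fx=4.8,fy=12,interpolation=cv2.INTER_CUBIC))
c=env.read_camera("scene");np.savez(f"scene{k}.npz",**c);crop(c["img"],183,180,243,225,12,f"s{k}y.png")
E
python3 v.py 8
```

```text
[0.53854297 0.08978349 0.29956286] [-0.02233021 -1.27332902 -9.47030461]
```

View pics/w8y.png

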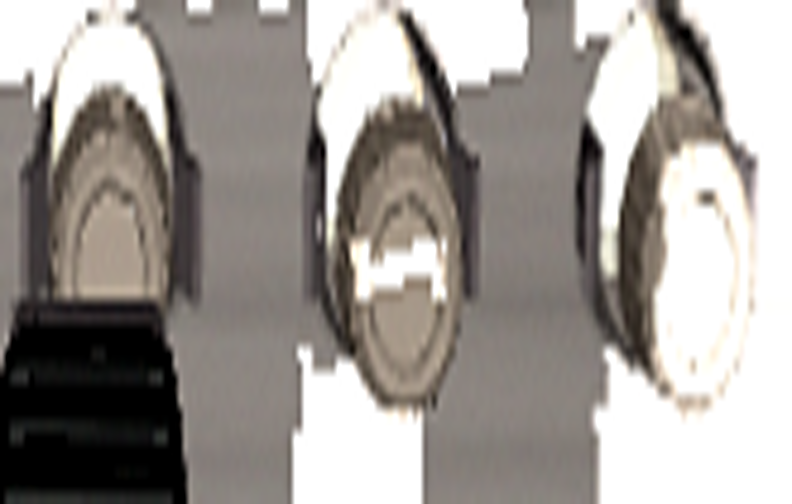

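View pics/s8y.png

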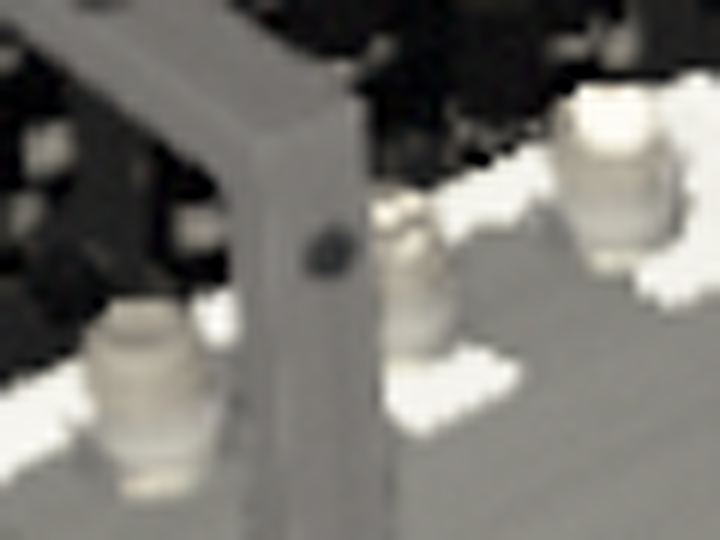

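Solving the two views together puts the vial about 0.9 mm low, with the cap 0.6 mm forward in its clearance. The kinematic figure (0.2785 + 0.022 against 0.2996) agrees. I raise it 1 mm more.

Request:
drive_tool(commands=[[0,0,-0.05,0,0,0,0],[0,0,-0.05,0,0,0,0],[0,0,0,0,0,0,0],[0,0,0,0,0,0,0]])

```text
time_s: 15.7
tool_pos: [0.5386, 0.0898, 0.3006]
tool_rot: [-180.0, 0.0, -8.4]
force: [0.2, 0.1, -9.7]
grip_width: 0.0199
```

```bash
python3 v.py 9
```

```text
[0.53855163 0.08980664 0.30058998] [ 0.17477293  0.13447861 -9.66228819]
```

View pics/s9y.png

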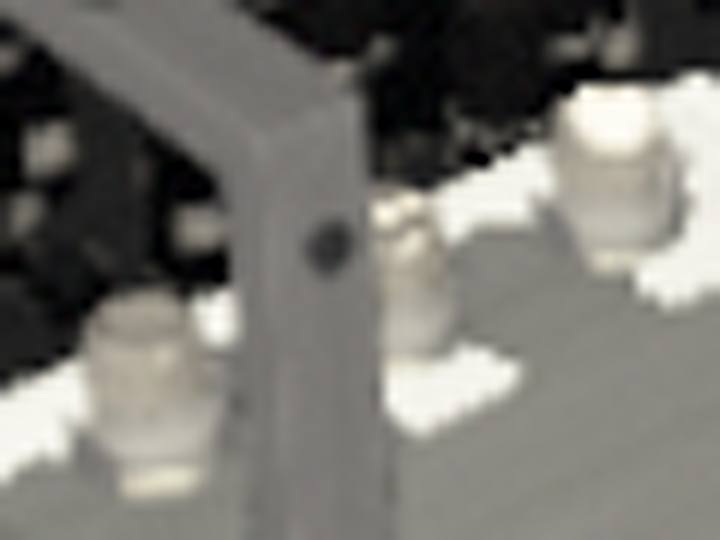

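View pics/w9y.png

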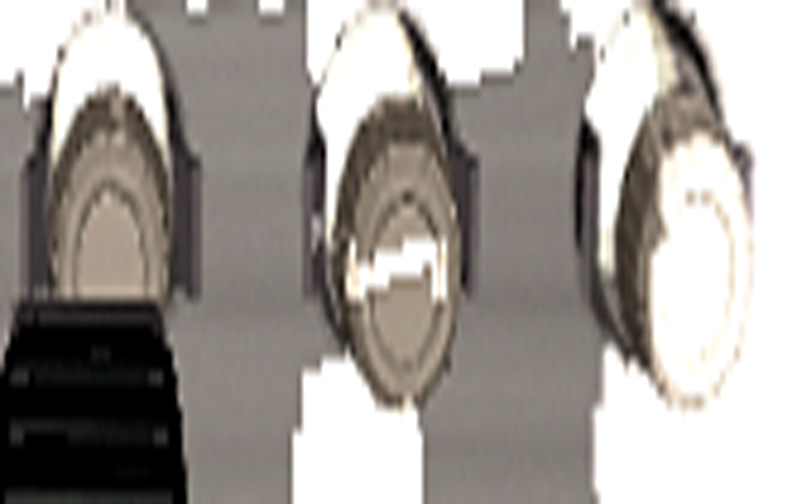

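The height now agrees within about 0.5 mm. I withdraw the rod straight down.

Request:
drive_tool(commands=[[0,0,0.1,0,0,0,0],[0,0,0.3,0,0,0,0],[0,0,0.4,0,0,0,0],[0,0,0.4,0,0,0,0],[0,0,0.4,0,0,0,0],[0,0,0.4,0,0,0,0],[0,0,0,0,0,0,0]])

```text
time_s: 16.38
tool_pos: [0.5382, 0.0897, 0.2796]
tool_rot: [180.0, 0.1, -8.4]
force: [-0.1, -0.1, -3.2]
grip_width: 0.0201
```

Request:
drive_tool(commands=[[0,0,0.4,0,0,0,0],[0,0,0.4,0,0,0,0],[0,0,0.4,0,0,0,0],[0,0,0.4,0,0,0,0],[0,0,0.4,0,0,0,0],[0,0,0.1,0,0,0,0],[0,0,0,0,0,0,0],[0,0,0,0,0,0,0]])

```text
time_s: 17.05
tool_pos: [0.5386, 0.0898, 0.2596]
tool_rot: [-180.0, -0.0, -8.4]
force: [-0.9, -0.7, -2.3]
grip_width: 0.02
```

Request:
drive_tool(commands=[[-1.0,0,0,0,0,0,0],[-2.0,0,0,0,0,0,0],[-2.0,0,0,0,0,0,0],[-2.0,0,0,0,0,0,0],[-1.5,0,0,0,0,0,0],[-0.8,0,0,0,0,0,0],[0,0,0,0,0,0,0],[0,0,0,0,0,0,0]])

```text
time_s: 17.72
tool_pos: [0.4468, 0.1034, 0.2601]
tool_rot: [-179.9, -0.1, -8.4]
force: [0.8, -0.1, -2.6]
grip_width: 0.0197
```

```bash
python3 - <<'E'
from cell import env
from h import *
c=env.read_camera("wrist");np.savez("wrist10.npz",**c);crop(c["img"],185,0,485,125,2.6,"w10.png")
c=env.read_camera("scene");np.savez("scene10.npz",**c);crop(c["img"],165,170,265,240,7,"s10.png")
E
```

```text
(no output)
```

View pics/s10.png

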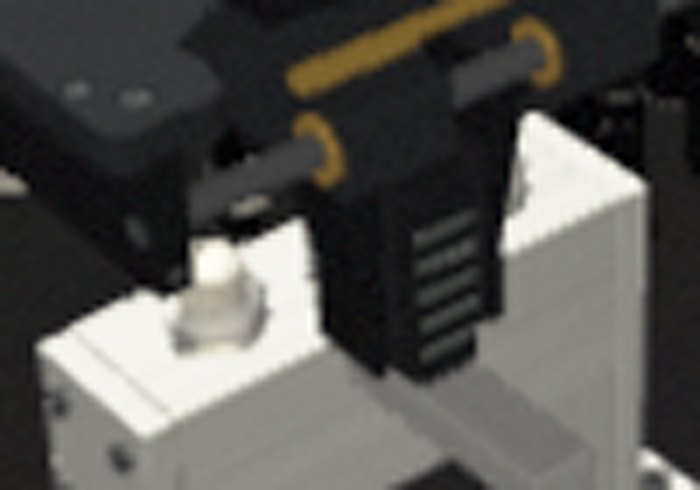

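View pics/w10.png

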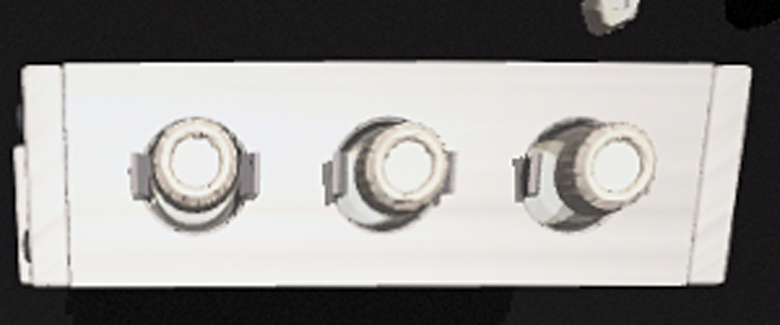

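The raised vial holds. I carry the tool back towards its original spot and take a clear scene picture on the way, with the tool still in hand.

Request:
drive_tool(commands=[[0,0,-0.6,0,0,0,0],[0,0,-0.8,0,0,0,0],[0,0,-0.6,0,0,0,0],[0.2,1.2,0,0,0,0,0],[0.35,2.4,0,0,0,0,0],[0.35,2.4,0,0,0,0,0],[0.35,2.4,0,0,0,0,0],[0.35,2.4,0,0,0,0,0],[0.35,2.4,0,0,0,0,0],[0.35,2.4,0,0,0,0,0],[0.35,2.4,0,0,0,0,0],[0.35,2.4,0,0,0,0,0],[0.35,2.4,0,0,0,0,0],[0.35,2.4,0,0,0,0,0],[0.35,2.4,0,0,0,0,0],[0.15,0.8,0,0,0,0,0],[0,0,0,0,0,-5.7,0],[0,0,0,0,0,-5.7,0],[0,0,0,0,0,-5.7,0],[0,0,0,0,0,-5.6,0]])

```text
time_s: 19.48
tool_pos: [0.4465, -0.184, 0.2796]
tool_rot: [-180.0, -0.0, 14.6]
force: [0.0, -0.2, -2.9]
grip_width: 0.0197
```

Request:
drive_tool(commands=[[0,0,0,0,0,0,0],[0,0,0,0,0,0,0]])

```text
time_s: 19.65
tool_pos: [0.4466, -0.1838, 0.2796]
tool_rot: [-180.0, -0.0, 14.2]
force: [0.6, -0.0, -2.6]
grip_width: 0.0198
```

```bash
python3 - <<'E'
from cell import env
from h import *
c=env.read_camera("scene");np.savez("scene11.npz",**c);crop(c["img"],183,180,243,225,12,"s11.png");crop(c["img"],150,90,370,270,3.3,"s11b.png")
E
```

```text
(no output)
```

View pics/s11.png

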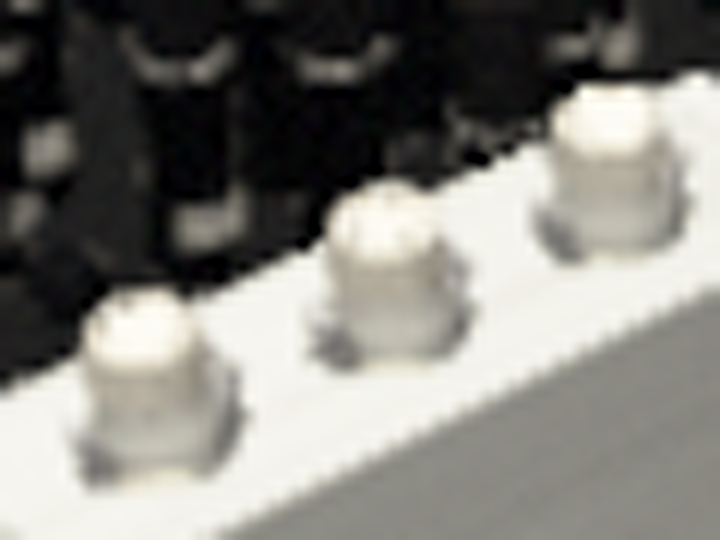

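View pics/s11b.png

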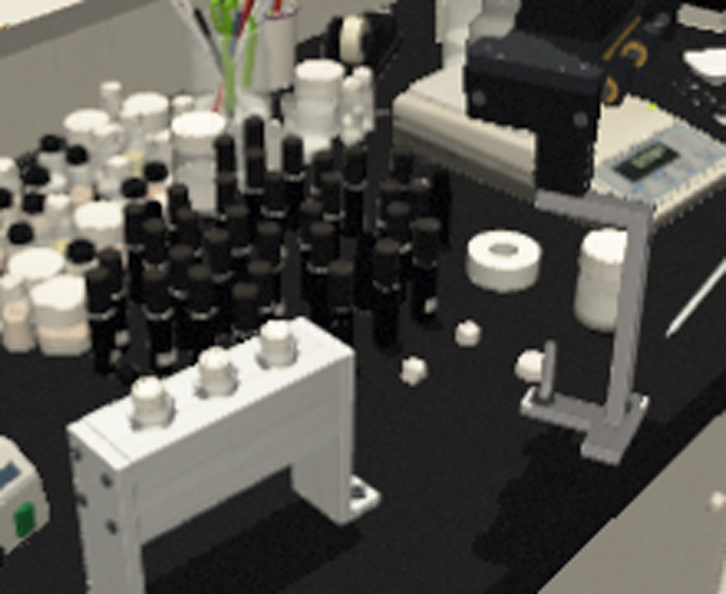

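```bash
python3 - <<'E'
from h import *
np.set_printoptions(precision=2,suppress=True)
c=dict(np.load("scene11.npz"));g=cv2.cvtColor(c["img"],cv2.COLOR_BGR2GRAY).astype(float)
th=np.radians(-8.0);ay=np.array([-np.sin(th),np.cos(th)]);p=np.array([.538,.0862])
for k in range(3):
    q=p-ay*.045*k
    P=proj(c,[[*q,.157],[*q,.161]]);u,v=P[0];print(k,P[0],"px/mm",(P[0]-P[1])[1]/4)
    up=[];dn=[]
    for x in range(int(round(u))-4,int(round(u))+4):
        col=g[:,x];y=int(v)
        a=cv2.GaussianBlur(col[:,None],(1,3),0).ravel()
        # upper 50% crossing at level 130 going up
        t=y
        while a[t]>130 and t>y-9:t-=1
        up.append(t+(130-a[t])/(a[t+1]-a[t])-v)
        w=a[y-2:y+10]
    print(" up",np.array(up))
    for x in (int(round(u))-2,int(round(u))-1,int(round(u))): print(g[int(v)-7:int(v)+14,x].astype(int))
E
```

```text
0 [195.17 206.63] px/mm 0.4459244837308347
 up [-1.53 -2.38 -2.47 -2.85 -3.02 -3.05 -2.6  -1.91]
[ 31  30  31  31  30 133 183 243 251 249 246 215 175 172 172 172 174 182
 187 164 173]
[ 30  30  32  33  31 168 228 248 251 251 247 214 177 177 177 174 179 187
 193 177 191]
[ 19  15  17  40  41 186 243 250 251 250 244 209 174 174 175 165 175 189
 195 183 203]
1 [215.01 197.39] px/mm 0.43837243104409396
 up [-1.11 -1.59 -2.13 -2.56 -2.81 -2.72 -2.29 -1.89]
[  9   5  11   8  10 108 207 243 247 244 243 215 175 173 169 171 177 187
 177 162 188]
[ 11   5   2   2   4 175 234 247 250 249 244 217 181 171 171 176 183 190
 186 177 214]
[  7  21  45  51  54 189 214 240 250 249 245 217 173 172 170 174 185 192
 190 186 219]
2 [233.65 188.72] px/mm 0.43073599963123144
 up [-0.88 -2.01 -2.11 -2.12 -2.17 -2.26 -2.09 -1.9 ]
[ 45  75  79  47   6  15 215 247 250 248 242 220 183 174 173 173 180 190
 185 174 206]
[ 28  62  91  96  65  20 199 247 250 251 248 218 174 175 174 176 183 191
 188 178 216]
[ 14  88 123 130  87  18 206 248 250 251 249 222 177 178 172 173 183 190
 189 179 204]
```

Cap heights agree within about 0.5 mm. I stand the tool down at its original spot.

Request:
drive_tool(commands=[[1.5,0.4,0,0,0,0,0],[1.4,0.35,0,0,0,0,0],[0,0,0.8,0,0,0,0],[0,0,0.8,0,0,0,0],[0,0,0.7,0,0,0,0],[0,0,0.3,0,0,0,0],[0,0,0.2,0,0,0,0],[0,0,0,0,0,0,0],[0,0,0,0,0,0,0]])

```text
time_s: 20.45
tool_pos: [0.4765, -0.1839, 0.2517]
tool_rot: [-180.0, -0.0, 14.3]
force: [-0.0, 0.8, -2.5]
grip_width: 0.0197
```

Request:
drive_tool(commands=[[0,0,0.1,0,0,0,0],[0,0,0.1,0,0,0,0],[0,0,0,0,0,0,0]])

```text
time_s: 20.7
tool_pos: [0.4767, -0.1838, 0.2496]
tool_rot: [-180.0, -0.0, 14.3]
force: [-0.3, -0.1, -3.2]
grip_width: 0.0192
```

Request:
drive_tool(commands=[[0,0,0.05,0,0,0,0],[0,0,0.05,0,0,0,0],[0,0,0,0,0,0,0]])

```text
time_s: 20.95
tool_pos: [0.4767, -0.1838, 0.2485]
tool_rot: [-180.0, -0.0, 14.3]
force: [-0.6, -0.2, -3.1]
grip_width: 0.0196
```

Request:
drive_tool(commands=[[0,0,0.05,0,0,0,0],[0,0,0,0,0,0,0],[0,0,0,0,0,0,0]])

```text
time_s: 21.2
tool_pos: [0.4767, -0.1839, 0.2481]
tool_rot: [180.0, -0.0, 14.3]
force: [-0.1, -0.3, -3.0]
grip_width: 0.0195
```

Request:
drive_tool(commands=[[0,0,0.05,0,0,0,0],[0,0,0,0,0,0,0],[0,0,0,0,0,0,0]])

```text
time_s: 21.45
tool_pos: [0.4768, -0.1839, 0.248]
tool_rot: [180.0, -0.0, 14.3]
force: [-0.1, -0.1, 1.2]
grip_width: 0.0197
```

Request:
drive_tool(commands=[[0,0,0.05,0,0,0,0],[0,0,0,0,0,0,0],[0,0,0,0,0,0,0]])

```text
time_s: 21.7
tool_pos: [0.4769, -0.1839, 0.248]
tool_rot: [-180.0, -0.0, 14.3]
force: [-1.3, 1.0, 4.0]
grip_width: 0.02
```

Standing, with the load transferred at z 0.248, the same as at the grasp. I back off a touch, release and lift.

Request:
drive_tool(commands=[[0,0,-0.05,0,0,0,0],[0,0,0,0,0,0,0.25],[0,0,0,0,0,0,0.35],[0,0,0,0,0,0,0.5],[0,0,0,0,0,0,0.7],[0,0,0,0,0,0,0.9],[0,0,0,0,0,0,0.9],[0,0,0,0,0,0,0.9],[0,0,0,0,0,0,0.9]])

```text
time_s: 22.45
tool_pos: [0.4767, -0.1839, 0.2475]
tool_rot: [180.0, -0.0, 14.3]
force: [-0.7, 1.3, -0.4]
grip_width: 0.0605
```

Request:
drive_tool(commands=[[0,0,-1,0,0,0,0.9],[0,0,-2,0,0,0,0.9],[0,0,-3,0,0,0,0.9],[0,0,-3,0,0,0,0.9],[0,0,-3,0,0,0,0.9],[0,0,-2,0,0,0,0.9],[0,0,0,0,0,0,0.9],[0,0,0,0,0,0,0.9]])

```text
time_s: 23.12
tool_pos: [0.4771, -0.1842, 0.3892]
tool_rot: [179.9, -0.2, 14.3]
force: [0.7, 0.1, -0.2]
grip_width: 0.0782
```

```bash
python3 - <<'E'
from cell import env
from h import *
c=env.read_camera("scene");crop(c["img"],150,90,370,270,3.3,"s12.png")
c=env.read_camera("side");crop(c["img"],160,120,300,300,3.3,"d12.png")
c=env.read_camera("wrist");cv2.imwrite("pics/w12.png",c["img"])
E
```

```text
(no output)
```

View pics/s12.png

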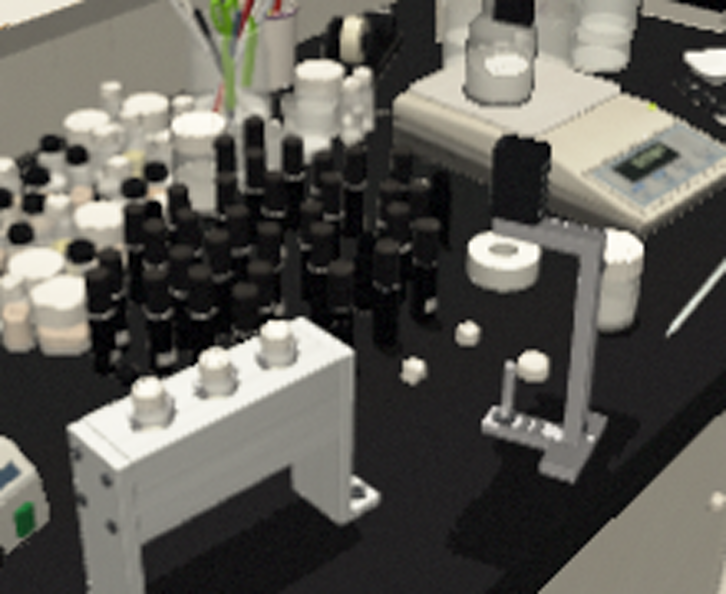

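View pics/d12.png

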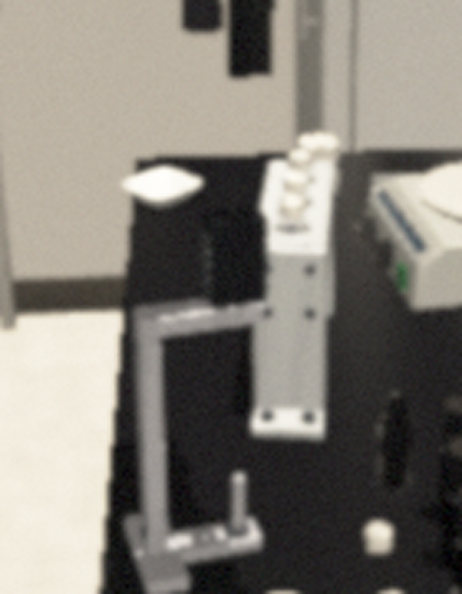

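The tool stands upright and clear of the nest, all three caps are level in a line, and the gripper is free above. I hand in.

```bash
python3 -c "
from cell import env
print(env.sign_off())"
```

```text
the job is handed in; nothing more can be done
None
```

I pushed the sunk vial up level with its two neighbours, put the knockout tool back on the worktop, and handed the job in at about 23 s.

- **Vial:** the sunk vial was in the +y pocket. The rod, kinked about 4.5 mm to the tool's -y side, went into the hole at the first try with almost no side force. I then pushed the vial up 22 mm by the arm's own position, with a push of about 6 to 7 N.
- **Height check:** the scene and wrist pictures agree with the neighbours to within about 0.5 mm. Read alone, the upper cap edges in the scene picture suggest up to 1 mm high, which is about the limit of that view. An early wrist-only reading said 3 mm low. I put that down to the vial leaning about 0.6 mm forward in its pocket.
- **Tool and neighbours:** the rod came straight down and out. The tool stands upright where it started, clear of the nest. In the last pictures the other two vials look undisturbed and the robot touches nothing.

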